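Roll the rolling pin into its cradle

TASK

Put the rolling pin to rest: without lifting it, gently roll it off the back of the marble slab into the notches of the wooden cradle that stands there, then slide it along if need be so that it lies centred over the two uprights. Leave the tin, the wooden spoon and the biscuit cutter where they are.

Things in the scene. Friction and masses are not known exactly. Their poses are not given: they have to be found in the camera images.
- rolling_pin: Pale wooden rolling pin, about 0.55 kg, lying crosswise on the slab; it rolls freely. Barrel 60 mm thick, 240 mm long; at each end a handle 70 mm long, 28 mm thick at most, 19 mm at the neck; 380 mm overall. Origin on its axis at mid-length (z = 0.060 while on the slab); its y axis runs along the pin, x and z turn round as it rolls.
- slab: White marble pastry slab on rubber feet, fixed: 220 mm (its x, front to back) by 360 mm (its y), top 30 mm above the worktop. Origin at the centre of its underside, on the worktop; x points to its back edge, away from the robot, where the cradle stands; y to its left.
- cradle: Low wooden rolling-pin cradle, fixed, parallel to and 3 mm behind the slab's back edge: two notched uprights, 14 mm thick, 95 mm deep (x), centred 58 mm either side of the middle. Origin on the worktop, middle of its edge by the slab; x away from the slab, y along its edge. Uprights begin 29 mm high, level with the slab, dip into a notch at x = 25 to 75 mm, end in a horn 48 mm high at x = 80 mm.
- cradle_seat (a point): Where the middle of the pin's axis belongs once it lies centred in the notches: 45 mm behind the cradle's origin, midway between the uprights, 50 mm above the worktop (10 mm lower than on the slab). The notches are round, of 32 mm radius, lowest here at 20 mm above the worktop. Axes as the cradle's: x away from the slab, y along the pin.
- tin_std: Low round food tin, 75 mm across, 58 mm tall; a bystander, to the left of the cradle. Origin at the centre of its underside.
- wooden_spoon: Wooden spoon, 338 mm long (its x), lying on the worktop to the right of the slab; a bystander. Origin at mid-length on the worktop.
- cutter: Round steel biscuit cutter, an open ring 66 mm across and 38 mm tall, standing to the left of the slab; a bystander. Origin at the centre of its underside.

How it is judged (in metres and radians):
At the end, for the whole second after the job is handed in: The pin lies at rest in both notches of the cradle: the middle of its axis within 8 mm across, 15 mm along and 5 mm in height of the seat point, its axis within 0.06 rad of the cradle's (x of rolling_pin in the frame of cradle_seat between -0.008 and 0.008 m and y of rolling_pin in the frame of cradle_seat between -0.015 and 0.015 m and z of rolling_pin in the frame of cradle_seat between -0.005 and 0.005 m and angle between the y axis of rolling_pin and the y axis of cradle_seat, either way round below 0.06 rad and linear speed of rolling_pin below 0.02 m/s and angular speed of rolling_pin below 0.3 rad/s); the robot touches nothing.
It fails at once if the pin is lifted more than 25 mm above its height on the slab (height (world z) of rolling_pin above 0.085 m).
It fails at once if the pin is flung (faster than 0.6 m/s) (linear speed of rolling_pin above 0.6 m/s).
It fails at once if the tin, spoon or cutter is shifted by more than 30 mm (distance of any of tin_std, wooden_spoon, cutter from where it was at the start of the episode above 0.03 m).
It also fails if it takes over 42 s, if anything falls off the work surface, if the arm or the gripper's body presses on something with over 40 N, if the wrist force passes 120 N, or if a joint passes its speed limit or range.

ROBOT

A 6-joint arm with a two-finger parallel gripper is mounted at the origin on a cart in front of the work surface, level with it; the furniture and walls round the work are solid. World frame = base frame: x ahead of the robot, y to its left, z up, the work surface at z = 0. Lengths are in m, angles in degrees, forces in N, time in s.
With the tool pointing down it reaches from about 0.3 to 0.875 m from the base axis. Payload 4.2 kg.
Tool frame: the origin (TCP) lies at the centre of the arm's flange, where the gripper is bolted on; the fingertips stand 173 mm ahead of it and the grasp point (between the pads) lies 155 mm ahead of it; z points along the fingers, y is the line along which they close (so a half turn about z gives the same grasp; the last joint's range is limited). The gripper opens to 85 mm and grips with 20 to 120 N. Pads are 22 mm wide; open, the fingers measure 114 mm over their backs; the gripper's body (76 mm by 85 mm) begins 54 mm behind the grasp point. The pads swing forward as they close: fully open they stand 13 mm farther back than shut.
Start: joints at [66.864, 18.312, 89.639, -0, 72.044, -1.146], TCP at [0.215, 0.533, 0.405] pointing down, gripper open.
Joint ranges: [-177.97, 177.97], [-48.28, 115.42], [12.27, 149.76], [-77.06, 257.06], [2.81, 150.46], [-146.56, 146.56]. Speed limits (degrees/s): [147.25, 147.25, 180, 180, 180, 180].

INTERFACE

Orientations are given as [roll, pitch, yaw] about the fixed x, y, z axes, in that order (R = Rz(yaw) Ry(pitch) Rx(roll)).
In Python, from plant import r gives the robot as it stands. Calls block until the motion is done:
- r.move_pose(position, orientation): joint-space move of the TCP to a pose.
- r.servo_line(position, orientation=None, rate=0.15): straight line of the TCP; orientation=None keeps the orientation; rate is the mean speed in m/s.
- r.move_j(angles): joint-space move.
- r.gripper_to(opening, grasp_force=None): opening from 0.0 (shut) to 1.0 (fully open); grasp_force is the grip in N (None keeps the last); returns when the fingers have stopped.
- r.hold(seconds).
- r.ik(position, orientation): joint angles nearest the present ones, or None.
- r.read_state(): the state.
- r.read_camera(name): name is "scene" or "top" or "wrist"; returns a dict with "pixels" (384x512x3 uint8, blue, green, red), "camera_matrix" (3x3 intrinsics, pixels), "D" ([k1, k2, p1, p2, k3] as OpenCV has them; the pictures are not rectified), "rvec" (rotation vector, rad) and "tvec" (3), from world to camera coordinates, as OpenCV has them. Camera axes: x right, y down, z forward; pixel columns grow to the right and rows downward; lengths in m; the calibration is good to about 2 mm. A picture is of the moment at which its call begins. There is no depth.
A pose or a line that the arm cannot do raises r.Unreachable and nothing moves.
- r.close_job(): hands the job in; it is judged then, once.
The state is a dict: "clock": time; "q": joint angles; "joint_vel": joint speeds; "effort": joint torques, N m; "ee_pos": TCP position; "ee_rot": TCP orientation; "force": force on the tool from outside, world axes, zero at the start; "ft_torque": the same for the moment, N m; "grip_width": opening from 0.0 (shut) to 1.0 (fully open); "finger_force": force on a finger pad.
Only numpy, scipy, OpenCV 4.12 (cv2) and the standard library are available. Lean on these libraries where they do the work, as an engineer would, in place of code of your own. Each camera call takes 0.05 s, during which the arm holds its last target. There are 200 camera calls.

## Working session

There is one attempt and no reset: what is moved stays moved. The work goes in short steps, each a Python script; the robot and the scene stay as the last script left them, time stands still between calls to the robot, and variables do not carry over. Pictures are saved under pics/ and viewed, at most 10 in all, crops included, and the job is handed in when it is done.

```bash
ls; mkdir -p pics
python3 - <<'E'
from plant import r
import cv2,numpy as np
for n in("top","scene"):
    c=r.read_camera(n); cv2.imwrite(f"pics/{n}0.png",c["pixels"])
    print(n,np.round(c["camera_matrix"],1).tolist(),c["D"],c["rvec"],c["tvec"])
E
```

```text
pics
plant.py
top [[359.6, 0.0, 248.0], [0.0, 359.6, 190.5], [0.0, 0.0, 1.0]] [0.01790132 0.         0.         0.         0.        ] [ 2.13513939 -2.11606054  0.20875136] [0.00205548 0.49596749 1.21643912]
scene [[414.0, 0.0, 264.3], [0.0, 414.0, 198.5], [0.0, 0.0, 1.0]] [-0.08898071  0.          0.          0.          0.        ] [ 0.13290736  2.92213762 -1.05576797] [0.49744118 0.02712999 1.47586798]
```

View pics/top0.png

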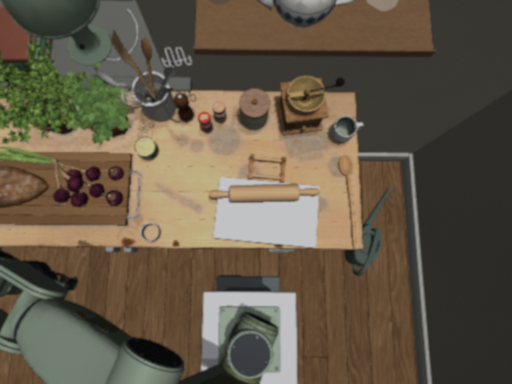

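View pics/scene0.png

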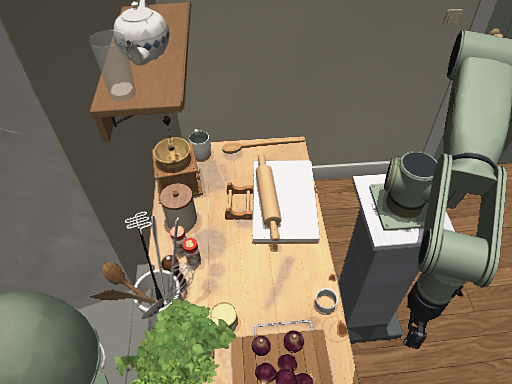

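The top view shows the slab's corners near (222,180), (320,186), (316,246) and (215,240). The pin runs from (210,195) to (318,191), slightly skewed to the slab, with the cradle at (267,168). Bystanders are the tin at (146,148), the cutter at (150,232) and the spoon at (347,185). The scene view agrees. Next I'll measure these from the top view and move in for a wrist view.

```bash
cat > h.py <<'E'
import cv2,numpy as np
def ray(c,px):
    R,_=cv2.Rodrigues(np.array(c["rvec"],float)); t=np.array(c["tvec"],float).ravel()
    u=cv2.undistortPoints(np.array(px,float).reshape(-1,1,2),np.array(c["camera_matrix"]),np.array(c["D"]))[:,0]
    d=np.c_[u,np.ones(len(u))]@R
    return -R.T@t,d
def onz(c,px,z):
    o,d=ray(c,px); return o+d*((z-o[2])/d[:,2])[:,None]
def biggest(m):
    cs,_=cv2.findContours(m.astype(np.uint8),cv2.RETR_EXTERNAL,cv2.CHAIN_APPROX_NONE); return max(cs,key=cv2.contourArea)
E
python3 - <<'E'
from plant import r
from h import *
c=r.read_camera("top"); p=c["pixels"]
for n,px,z in(("slab",[(222,180),(320,186),(316,246),(215,240)],.03),("pin",[(210,195),(318,191)],.06),("cradle",[(249,180),(284,180),(251,155),(285,156)],.03),("tin",[(146,148)],.05),("cut",[(150,232)],.03),("spoon",[(345,160),(352,232)],.01)):
    print(n,onz(c,px,z)[:,:2].round(3).tolist())
s=r.read_state();print(s["ee_pos"],s["ee_rot"],s["clock"])
for x,y,z in((.45,-.03,.42),(.42,-.03,.45),(.38,-.03,.45)):
  for yaw in(0,90,-90,180):print(x,yaw,r.ik([x,y,z],[180,0,yaw]))
E
```

```text
slab [[0.536, 0.1], [0.518, -0.251], [0.306, -0.231], [0.323, 0.119]]
pin [[0.476, 0.138], [0.494, -0.237]]
cradle [[0.537, 0.003], [0.539, -0.122], [0.63, -0.003], [0.628, -0.127]]
tin [[0.646, 0.372]]
cut [[0.349, 0.345]]
spoon [[0.621, -0.35], [0.357, -0.363]]
[0.21526086 0.53305651 0.40405666] [-1.79920565e+02 -5.11044372e-04  1.58010585e+02] 0.15
0.45 0 [-5.27521565e+00  6.44211867e+00  1.03134042e+02 -2.54444375e-14
  7.04238398e+01  8.47247844e+01]
0.45 90 [-5.27521565e+00  6.44211867e+00  1.03134042e+02 -2.54444375e-14
  7.04238398e+01 -5.27521565e+00]
0.45 -90 None
0.45 180 [ -5.27521565   6.44211867 103.13404155   0.          70.42383978
 -95.27521565]
0.42 0 [-5.65063757e+00  2.53006916e+00  1.03100673e+02 -2.54444375e-14
  7.43692575e+01  8.43493624e+01]
0.42 90 [ -5.65063757   2.53006916 103.10067338   0.          74.36925746
  -5.65063757]
0.42 -90 None
0.42 180 [ -5.65063757   2.53006916 103.10067338   0.          74.36925746
 -95.65063757]
0.38 0 [-6.24282355e+00 -1.32014369e+00  1.07011825e+02 -2.54444375e-14
  7.43083191e+01  8.37571765e+01]
0.38 90 [ -6.24282355  -1.32014369 107.01182464   0.          74.30831905
  -6.24282355]
0.38 -90 None
0.38 180 [ -6.24282355  -1.32014369 107.01182464   0.          74.30831905
 -96.24282355]
```

Run:
```python
from plant import r
from h import *
import pickle
r.move_pose([.36,-.06,.42],[180,0,0]); a=r.read_camera("wrist")
r.servo_line([.45,-.06,.42],rate=.2); b=r.read_camera("wrist"); t=r.read_camera("top")
pickle.dump((a,b,t),open("v.pkl","wb"))
cv2.imwrite("pics/w1.png",np.hstack([cv2.resize(x["pixels"],(400,300)) for x in(a,b)]))
cv2.imwrite("pics/w2.png",b["pixels"])
for x in(a,b):print(ray(x,[(256,192)]))
print(r.read_state()["clock"])
```

```text
(array([ 0.43576239, -0.05940374,  0.38932609]), array([[-0.2906154 , -0.01247255, -0.95686648]]))
(array([ 0.52497191, -0.0595143 ,  0.38855825]), array([[-0.29307586, -0.01225959, -0.9561185 ]]))
3.0833
```

View pics/w1.png

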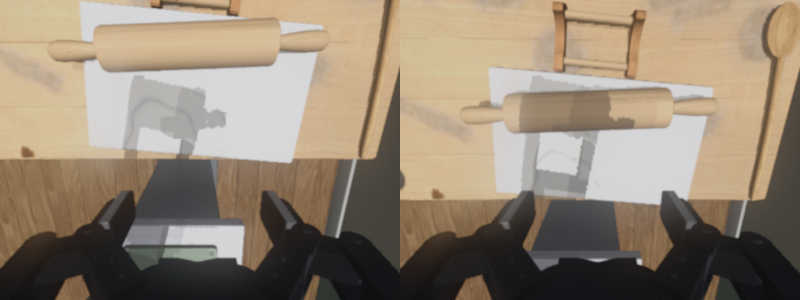

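Both wrist views show the whole pin. In the right half the barrel runs from (504,112) to (672,108) and the cradle spans (553–645, 5–78). I'll enlarge the second view to read edges.

Run:
```python
from h import *
p=cv2.imread("pics/w2.png")[0:130,70:412]
cv2.imwrite("pics/w3.png",cv2.resize(p,None,fx=2.3,fy=2.3,interpolation=cv2.INTER_CUBIC))
```

```text
(no output)
```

View pics/w3.png

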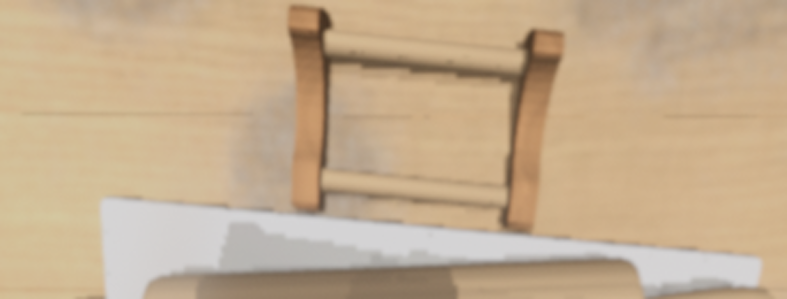

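The crop shows the uprights' front tops centred at (307,207) and (519,227), the horn backs near (311,8) and (546,33), and the slab's back corners at (104,198) and (762,258). I'll cast these, and triangulate the pin's ends from the two wrist views.

Run:
```python
from h import *
import pickle
a,b,t=pickle.load(open("v.pkl","rb"))
f=lambda x,y:(x/2.3+70-.3,y/2.3-.3)
print("uprights front",onz(b,[f(307,208),f(519,228)],.029).round(4).tolist())
print("horn",onz(b,[f(308,8),f(546,32)],.048).round(4).tolist())
print("slab back",onz(b,[f(104,198),f(762,258)],.03).round(4).tolist())
g=lambda x,y,o:((x-o)*1.28,y*1.28)
def tri(pa,pb):
    o1,d1=ray(a,[pa]);o2,d2=ray(b,[pb]);A=np.c_[d1[0],-d2[0]]
    s=np.linalg.lstsq(A,o2-o1,rcond=None)[0];return ((o1+s[0]*d1[0]+o2+s[1]*d2[0])/2).round(4)
print("pin ends",tri(g(48,50,0),g(461,115,400)),tri(g(328,39,0),g(717,106,400)))
pa=[g(48,50,0),g(328,39,0)];pb=[g(461,115,400),g(717,106,400)]
print(onz(a,pa,.06).round(4).tolist(),onz(b,pb,.06).round(4).tolist())
# slab white mask corners, heights across two views
print("slab corners tri",tri(g(82,1,0),g(489,68,400)),tri(g(324,25,0),g(713,88,400)))
```

```text
uprights front [[0.5449, 0.0008, 0.029], [0.5349, -0.1122, 0.029]]
horn [[0.63, -0.0076, 0.048], [0.6204, -0.1179, 0.048]]
slab back [[0.5496, 0.1072, 0.03], [0.5193, -0.2442, 0.03]]
pin ends [0.4803 0.1447 0.0646] [ 0.4937 -0.235   0.0668]
[[0.481, 0.1482, 0.06], [0.495, -0.2387, 0.06]] [[0.4797, 0.1469, 0.06], [0.4931, -0.2386, 0.06]]
slab corners tri [0.5478 0.1048 0.0346] [ 0.5184 -0.2439  0.0317]
```

```bash
cat >> h.py <<'E'
YAW=-4.9
CO=np.array([.539,-.056])
_c,_s=np.cos(np.radians(YAW)),np.sin(np.radians(YAW))
M=np.array([[_c,-_s],[_s,_c]])
def W(x,y,z): return [*(CO+M@[x,y]),z]
def C(p): return (np.asarray(p)[...,:2]-CO)@M
E
python3 - <<'E'
from plant import r
from h import *
o=[180,0,YAW]
r.move_pose(W(-.128,.005,.32),o)
r.servo_line(W(-.128,.005,.213),rate=.15)
print(r.read_state()["force"],r.read_state()["clock"])
r.servo_line(W(-.068,.005,.213),rate=.03)
s=r.read_state();print(s["force"],s["clock"],C(s["ee_pos"]))
b=r.read_camera("wrist");cv2.imwrite("pics/p1.png",b["pixels"])
E
```

```text
[-0.13398584  0.04866912  0.32729354] 4.4667
[-0.12827762 -0.13168008  0.18906995] 6.6167 [-0.06811881  0.00499426]
```

View pics/p1.png

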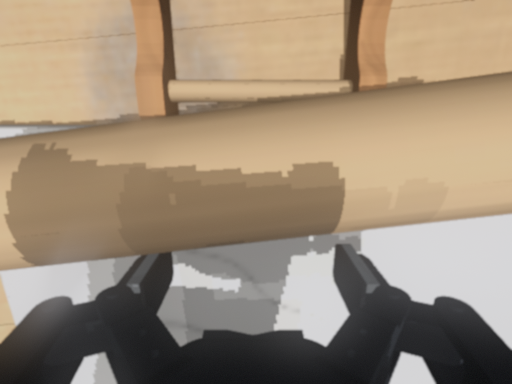

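The left fingertip at (160,258) is at the pin and the right one at (348,248) still has a gap. The pin is still skewed about 6°, so the right end should enter its notch first and the left finger can bring the other in. I'll go on slowly.

Run:
```python
from plant import r
from h import *
im=[]
for x in(-.04,-.02,-.006):
    r.servo_line(W(x,.005,.213),rate=.025)
    s=r.read_state();print(s["force"].round(2),s["clock"],C(s["ee_pos"]).round(4))
    im.append(cv2.resize(r.read_camera("wrist")["pixels"],(266,200)))
cv2.imwrite("pics/p2.png",np.hstack(im))
```

```text
[-0.13  0.15  0.59] 7.9333 [-0.0402  0.005 ]
[ 0.08 -0.12 -1.06] 8.9333 [-0.0202  0.005 ]
[-0.25  0.12  0.02] 9.6917 [-0.0061  0.005 ]
```

View pics/p2.png

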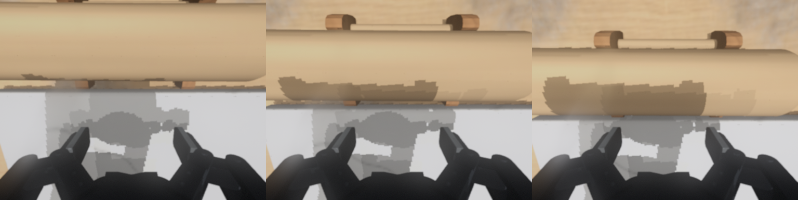

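In all three frames the pin lies parallel in the cradle, ahead of the fingers. I'll back off and measure where it lies lengthwise.

Run:
```python
from plant import r
from h import *
import pickle
r.servo_line(W(-.06,.0,.40),rate=.25); a=r.read_camera("wrist")
r.servo_line(W(-.02,.0,.40),rate=.2); b=r.read_camera("wrist")
pickle.dump((a,b),open("v2.pkl","wb"))
print(r.read_state()["clock"])
cv2.imwrite("pics/w4.png",cv2.resize(b["pixels"][0:240],None,fx=1.5625,fy=1.5625,interpolation=cv2.INTER_CUBIC))
cv2.imwrite("pics/w4a.png",cv2.resize(a["pixels"][0:240],None,fx=1.5625,fy=1.5625,interpolation=cv2.INTER_CUBIC))
```

```text
11.1167
```

View pics/w4.png

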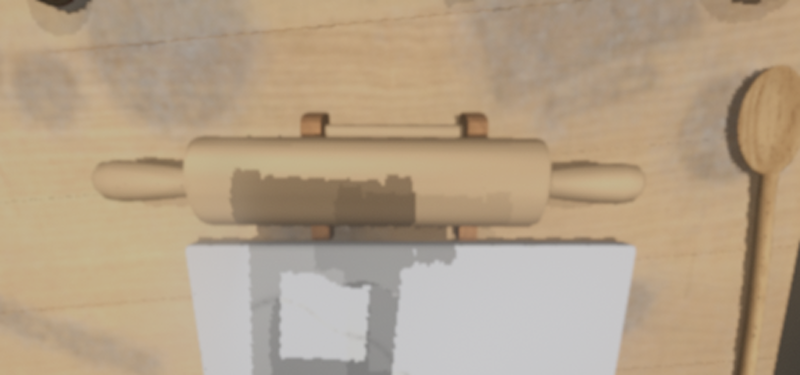

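View pics/w4a.png

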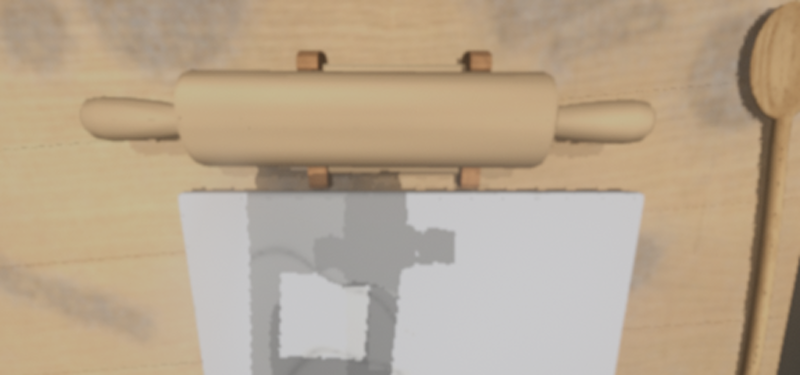

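The pin sits in both notches. Its ends are at (94,180) and (645,183) in the second view and at (80,117) and (656,120) in the first. The fronts of the uprights are at (322,232) and (466,233), and the horns at (315,125) and (474,125).

Run:
```python
from h import *
import pickle
a,b=pickle.load(open("v2.pkl","rb"))
k=lambda *p:[(x/1.5625-.2,y/1.5625-.2) for x,y in p]
def tri(pa,pb):
    o1,d1=ray(a,pa);o2,d2=ray(b,pb);s=np.linalg.lstsq(np.c_[d1[0],-d2[0]],o2-o1,rcond=None)[0]
    return (o1+s[0]*d1[0]+o2+s[1]*d2[0])/2
def show(n,P): print(n,np.c_[C(P),P[:,2]].round(4).tolist(),"mid",C(P).mean(0).round(4))
show("tri ends",np.array([tri(k((80,117)),k((94,180))),tri(k((656,120)),k((645,183)))]))
show("tri horns",np.array([tri(k((311,61)),k((315,125))),tri(k((478,61)),k((474,125)))]))
for n,c,e,ba,u,h in(("a",a,[(80,117),(656,120)],[(176,117),(557,119)],[(319,178),(469,178)],[(311,61),(478,61)]),("b",b,[(94,180),(645,183)],[(183,180),(551,183)],[(322,232),(466,233)],[(315,125),(474,125)])):
    show(n+" ends",onz(c,k(*e),.05));show(" barrel",onz(c,k(*ba),.055));show(" upr",onz(c,k(*u),.029));show(" horn",onz(c,k(*h),.048))
```

```text
tri ends [[0.0474, 0.2094, 0.0554], [0.0452, -0.1734, 0.0568]] mid [0.0463 0.018 ]
tri horns [[0.0844, 0.0568, 0.039], [0.0843, -0.056, 0.0389]] mid [0.0844 0.0004]
a ends [[0.048, 0.2137, 0.05], [0.0459, -0.1776, 0.05]] mid [0.047 0.018]
 barrel [[0.0476, 0.1465, 0.055], [0.0463, -0.1086, 0.055]] mid [0.047 0.019]
 upr [[0.008, 0.0575, 0.029], [0.0079, -0.0558, 0.029]] mid [0.008  0.0008]
 horn [[0.0825, 0.0555, 0.048], [0.0824, -0.0548, 0.048]] mid [0.0825 0.0003]
b ends [[0.0473, 0.2124, 0.05], [0.045, -0.1769, 0.05]] mid [0.0461 0.0178]
 barrel [[0.0475, 0.1476, 0.055], [0.0454, -0.1087, 0.055]] mid [0.0464 0.0194]
 upr [[0.0078, 0.0572, 0.029], [0.0069, -0.0555, 0.029]] mid [0.0073 0.0009]
 horn [[0.0836, 0.055, 0.048], [0.0835, -0.0542, 0.048]] mid [0.0836 0.0004]
```

The pin is 17–18 mm too far left, so I'll push its left handle end along with the shut fingers.

Run:
```python
from plant import r
from h import *
import pickle
o=[180,0,YAW+90]
r.gripper_to(0.0)
r.move_pose(W(.046,.25,.30),o)
r.servo_line(W(.046,.25,.208),rate=.15)
print(r.read_state()["force"].round(2),r.read_state()["clock"])
for y in(.228,.222,.217,.212,.207,.203):
    r.servo_line(W(.046,y,.208),rate=.025)
    s=r.read_state();print(y,s["force"].round(2),round(s["clock"],2))
r.servo_line(W(.046,.23,.208),rate=.1)
r.servo_line(W(.046,.25,.32),rate=.25)
r.move_pose(W(-.02,0,.40),[180,0,YAW]);b=r.read_camera("wrist")
pickle.dump(b,open("v3.pkl","wb"));print(r.read_state()["clock"])
cv2.imwrite("pics/w5.png",cv2.resize(b["pixels"][0:240],None,fx=1.5625,fy=1.5625,interpolation=cv2.INTER_CUBIC))
```

```text
[0.31 0.5  0.27] 13.725
0.228 [0.26 0.29 0.1 ] 14.76
0.222 [ 0.24  0.01 -0.72] 15.15
0.217 [0.22 0.89 0.84] 15.5
0.212 [-0.25  1.81  0.37] 15.85
0.207 [-0.55  1.43  0.2 ] 16.2
0.203 [-0.14  0.38  1.19] 16.51
18.6583
```

View pics/w5.png

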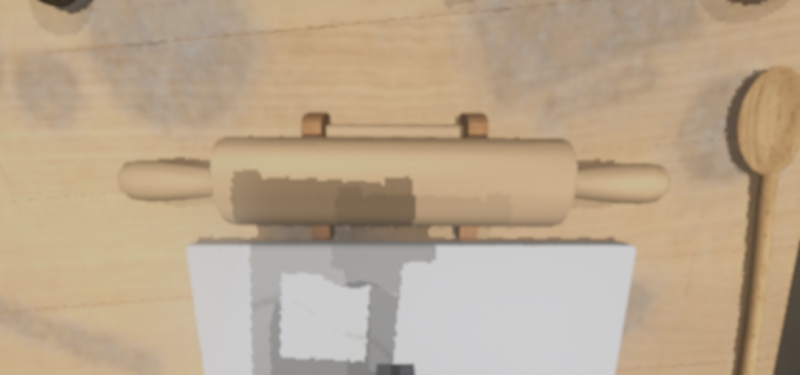

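The pin's ends are now at (118,180) and (669,182), so its middle is at 393.5. The uprights' middle is at 394.5, so it is centred to about 1 mm, and it is still seated and straight. The arm is clear, so I'll hand in.

```bash
python3 -c "
from plant import r
print(r.close_job(), r.read_state()['clock'])"
```

```text
the job is handed in; nothing more can be done
the job is handed in; nothing more can be done
```

I rolled the pin off the slab into both cradle notches and slid it about 17 mm to centre it; the last picture shows it within about 1 mm of centre, and I handed the job in at about 19 s with the arm clear and without having moved near the tin, spoon or cutter (no verdict was returned).

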